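# Release the charged camera battery and pack it in its case

### The arm

A 6-joint arm with a two-finger parallel gripper is mounted at the origin on the work surface. World frame = base frame: x ahead of the robot, y to its left, z up, the work surface at z = 0. Lengths are in m, angles in degrees, forces in N, time in s.
With the tool pointing down it reaches from about 0.4 to 0.825 m from the base axis. Payload 7 kg.
Tool frame: the origin (TCP) lies on the centre line of the jaws, within the pads' length; the fingertips stand 17 mm ahead of it and the grasp point (between the pads) lies 2 mm behind it; z points along the fingers, y is the direction in which the jaws open and shut (so a half turn about z gives the same grasp; the last joint's range is limited). The gripper opens to 88 mm and grips with 3 to 60 N. Pads are 19 mm wide; open, the fingers measure 130 mm over their backs; the gripper's body (78 mm by 193 mm) begins 47 mm behind the grasp point.
Start: joints at [93.742, 20.546, 0.682, 0, -70.136, -16.507], TCP at [0.149, 0.658, 0.244] pointing down, gripper open.
Joint ranges: [-176.03, 176.03], [-82.01, 121.73], [-58.28, 71.71], [-173.87, 95.51], [-174.79, -0.11], [-173.66, 173.66]. Speed limits (degrees/s): [136.94, 136.94, 172.46, 180, 180, 180].

### API

Orientations are given as [roll, pitch, yaw] about the fixed x, y, z axes, in that order (R = Rz(yaw) Ry(pitch) Rx(roll)).
In Python, from plant import telemetry, vision, close_job, recognise, silhouettes, place_of gives the robot as it stands.
- The arm moves only by the shell command python3 -m handwheel 'ROWS'. ROWS is JSON, a list that holds one entry, the list of rows, each a list of 5 numbers: the shift along the tool's x, y, z in m, then the turn about the tool's z in rad, then the closure, from 0 (fully open) to 1 (shut). In form: [[[tx, ty, tz, yaw, gripper], ...]]. A call has 1 to 20 rows; each row shifts and turns the commanded pose from where the row before left it, along the tool's axes as they then stand; what a row does not reach is not made up. A row lasts 1/12 s, in which the tool goes at most 41.7 mm and 7.16 degrees, less where a joint would pass 70% of its speed; a pose out of reach is approached as far as the arm can. A call with a gripper value outside its range is refused whole. The fingers move at their own pace and stop on an object; the grip force is fixed at half the most. Time passes only in rows, so rows that do not move let the fingers close. It gives the time, the measured TCP pose, the force and the opening at its end, in the units of the state.
- telemetry.get_obs(): the state, without advancing time (a new reading comes with each control period).
- vision.snapshot(name): name is "side" or "top" or "wrist"; returns a dict with "color" (480x640x3 uint8, red, green, blue), "mtx" (3x3 intrinsics, pixels), "cam_to_world" (4x4, takes a point from camera to world coordinates); the wrist camera has in their place "tool_from_camera" (4x4, takes a point from camera to tool coordinates, whose origin is the TCP and whose axes are the flange's). Camera axes: x right, y down, z forward; pixel columns grow to the right and rows downward; lengths in m; the calibration is good to about 2 mm. A picture is of the moment at which its call begins: read the wrist's pose just before it. There is no depth.
- close_job(): hands the job in, once; it reports no verdict.
Trained networks look in a picture, given as the dict that the camera call returned (one of the last four; its "shot" number tells which), for a name from the list of things; names that differ only in an ending like _2 or _b are one class to them, and where a whole thing is asked for, a point or a joint stands for the part that bears it (a point fixed in the world has none). Each returns a list of dicts, best first, with "conf" (0 to 1); they miss things now and then, are a little off and sometimes report something else, mostly with a low value. They report only what shows in the picture. A call takes as long as a camera call. They do not tell look-alikes from the thing itself.
- recognise(name, picture): "xy" ([column, row] in pixels, amid what is visible of it).
- silhouettes(name, picture): "region" (480x640 bool, what is visible of it) and "xy" ([column, row] in pixels, amid what is visible of it).
- place_of(name, picture): "xy" ([column, row] in pixels: a listed point, or the origin of a listed thing).
The state is a dict: "clock": time; "joint_pos": joint angles; "qvel": joint speeds; "tau": joint torques, N m; "tool_pos": TCP position; "orientation": TCP orientation; "force": force on the tool from outside, world axes, zero at the start; "moment": the same for the moment, N m; "opening": finger opening in m.
Only numpy, scipy, OpenCV 4.12 (cv2) and the standard library are available. Lean on these libraries where they do the work, as an engineer would, in place of code of your own. Each camera call takes 0.05 s, during which the arm holds its last target.

### The job

The camera battery in the charger is full: push it down until it springs up, pull it out and lay it flat on its broad side on the bare shelf, and let go. Then pick it up again as it lies and set it down flat inside the open frosted case, without dropping it in. Leave the lens, the rear cap, the brush and the tripod where they are.

Things in the scene. Friction and masses are not known exactly. Their poses are not given: they have to be found in the camera images.
- battery: Black block battery, orange band near its top, 120 g, 28 mm thick (x), 42 wide (y), 58 high (z), edges rounded 2.5 mm. Origin at the centre of its contact end, z towards the other end. It starts standing in the charger's well, contact end down, axes parallel to the charger's, its top 2.5 mm above the charger's top; once sprung up, 24.5 mm above it, loose in the well.
- battery_center (a point): Centre of the battery block, 29 mm from either end.
- charger: White charger with a grey rear part, fixed on the shelf, 70 mm high with a flat top. Origin at shelf height under the centre of its well; x towards the grey part, z up. The well is 32 mm (x) by 46 mm (y), open at the top; the outside runs from 22 mm on the -x side to 52 mm on the +x side, and 29 mm either way in y.
- charger_tray (a joint): Spring tray under the battery in the well, in m, up positive: 0 latched at the start, -0.006 pressed fully down, 0.022 sprung up. Pressing the battery down 4 mm or more (about 10 N; it bottoms out at 6 mm) and letting go releases it. It does not latch again: pressed later, it comes up again.
- case: Open-topped frosted pale blue-grey plastic case, fixed on the shelf: outside 72 (x) by 56 (y) by 15 mm high, walls and floor 3 mm, inside 66 by 50 by 12 mm deep. The battery lies in it with its 58 mm along x and 42 mm along y, either end first, either broad side up, standing 16 mm above the rim. Origin: centre of the underside, z up.
- case_in (a point): Centre of the case's inner floor, 3 mm above the shelf.
- lens: Bystander: short black lens standing up, 62 mm across, 48 mm high; origin at the centre of its underside.
- rear_cap: Bystander: grey plastic disc cap, 60 mm across, 14 mm high; origin at the centre of its underside.
- brush: Bystander: small steel brush handle lying along its x, about 110 mm long, 14 mm wide, 10 mm high; origin underneath its middle.
- tripod: Bystander: small tabletop tripod with a side locking knob, 136 mm high, feet 60 mm from its axis; origin at shelf height on its axis.
There are look-alikes about, which are no part of the job. Leave any blue, green or pink look-alike of the battery alone.

How it is judged:
By the outcome, as a careful person would: the job done as asked, in the order asked, and still so for the second after the job is handed in, with the robot touching nothing.
It also fails if it takes over 72 s, if anything falls off the work surface, if the arm or the gripper's body presses on something with over 40 N, if the wrist force passes 120 N, or if a joint passes its speed limit or range.

## Working session

There is one attempt and no reset: what is moved stays moved. The work goes in short steps, Python scripts to look and compute and a shell command to move; the robot and the scene stay as the last step left them, time stands still between calls to the robot, and variables do not carry over. Pictures are saved under pics/ and viewed, and the job is handed in when it is done.

```bash
ls; mkdir -p pics; python3 - <<'E'
from plant import telemetry, vision
import cv2
o=telemetry.get_obs(); print({k:o[k] for k in ['clock','tool_pos','orientation','force','opening']})
for n in ['side','top']:
    s=vision.snapshot(n); cv2.imwrite(f'pics/{n}0.png',s['color'][:,:,::-1]); print(s['mtx'],s['cam_to_world'],s['shot'])
E
```

```text
pics
{'clock': 0.0, 'tool_pos': array([0.14907427, 0.65786677, 0.24264465]), 'orientation': array([ 1.79906355e+02, -1.04741322e-02, -1.27701420e+01]), 'force': array([1.34345754, 0.85333715, 0.49771331]), 'opening': 0.08794270226699405}
[[541.00546247   0.         305.25342486]
 [  0.         541.00546247 243.66903948]
 [  0.           0.           1.        ]] [[ 0.86631961 -0.37284584  0.33237976  0.32504222]
 [-0.49944275 -0.65576474  0.56615328 -0.43192732]
 [ 0.00687503 -0.65647436 -0.75431701  0.65192185]
 [ 0.          0.          0.          1.        ]] 1
[[505.88151894   0.         313.3923401 ]
 [  0.         505.88151894 233.08845252]
 [  0.           0.           1.        ]] [[-0.0018061  -0.99406256  0.10879503  0.53361652]
 [-0.99996918  0.00262652  0.00739807 -0.01740306]
 [-0.00763989 -0.10877832 -0.99403667  0.7230361 ]
 [ 0.          0.          0.          1.        ]] 2
```

View pics/side0.png

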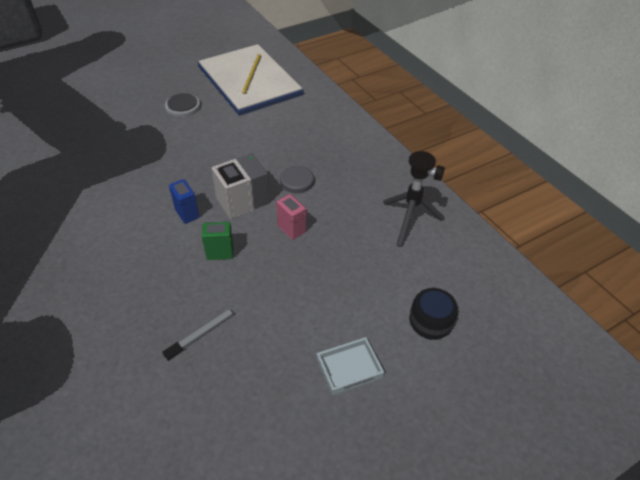

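View pics/top0.png

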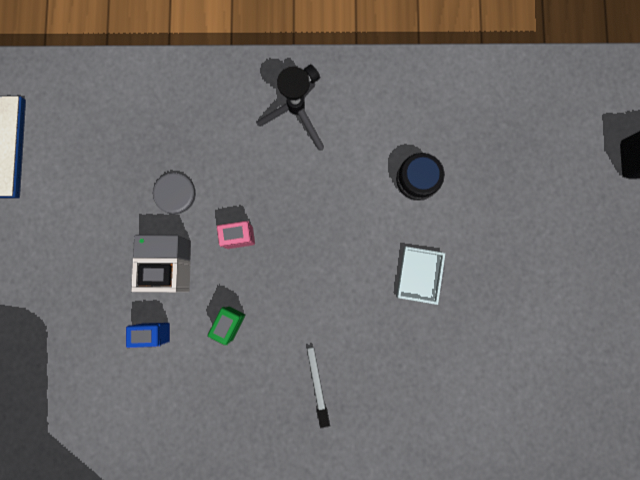

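The target battery is the black one standing in the charger, at top (153,274) and side (232,172). Blue at top (147,335), green (226,325) and pink (235,234) are the look-alikes. The case is at top (421,274). Next I'll measure poses and make an enlarged crop.

```bash
cat > h.py <<'E'
import numpy as np, cv2
from plant import telemetry, vision, recognise, silhouettes, place_of
from scipy.spatial.transform import Rotation as Ro
np.set_printoptions(precision=4,suppress=True)
def toolT():
    o=telemetry.get_obs(); T=np.eye(4); T[:3,:3]=Ro.from_euler('xyz',o['orientation'],degrees=True).as_matrix(); T[:3,3]=o['tool_pos']; return T
def snap(n):
    T=toolT(); s=vision.snapshot(n)
    s['C']=T@s['tool_from_camera'] if n=='wrist' else s['cam_to_world']; return s
def ray(s,p,z):
    d=s['C'][:3,:3]@np.linalg.inv(s['mtx'])@np.array([p[0],p[1],1.]); o=s['C'][:3,3]
    return o+d*(z-o[2])/d[2]
def proj(s,P):
    q=np.linalg.inv(s['C'])@np.append(P,1); q=s['mtx']@q[:3]; return q[:2]/q[2]
def tri(l):
    A=np.zeros((3,3));b=np.zeros(3)
    for s,p in l:
        d=s['C'][:3,:3]@np.linalg.inv(s['mtx'])@np.array([p[0],p[1],1.]); d/=np.linalg.norm(d)
        M=np.eye(3)-np.outer(d,d); A+=M;b+=M@s['C'][:3,3]
    return np.linalg.solve(A,b)
def save(s,name,box=None,k=1):
    im=s['color'][:,:,::-1]
    if box: im=im[box[1]:box[3],box[0]:box[2]]
    cv2.imwrite('pics/'+name,cv2.resize(im,None,fx=k,fy=k,interpolation=cv2.INTER_CUBIC))
E
python3 - <<'E'
from h import *
S={n:snap(n) for n in ['top','side']}
for name,z in [('charger',0),('case',0),('case_in',.003),('battery_center',.0435),('lens',0),('rear_cap',0),('brush',0),('tripod',0)]:
    for n in S:
        for r in place_of(name,S[n])[:4]: print(name,n,np.array(r['xy']),round(r['conf'],2),ray(S[n],r['xy'],z))
save(S['top'],'topc.png',(120,220,200,300),7)
save(S['top'],'topcase.png',(380,230,460,310),7)
E
```

```text
charger top [166.9 274.3] 0.81 [0.5541 0.1973 0.    ]
charger side [233.5 201.9] 0.77 [0.5529 0.2001 0.    ]
case top [419.7 277. ] 0.72 [ 0.5495 -0.1631  0.    ]
case side [345.5 369.3] 0.8 [ 0.5482 -0.1609  0.    ]
case_in top [420.7 278.1] 0.85 [ 0.5479 -0.1639  0.003 ]
case_in side [349.1 364.8] 0.81 [ 0.5549 -0.159   0.003 ]
battery_center top [226.  324.2] 0.96 [0.4867 0.1038 0.0435]
battery_center top [145.6 336.3] 0.91 [0.471  0.2103 0.0435]
battery_center top [162.  274.5] 0.79 [0.5526 0.191  0.0435]
battery_center top [237.9 236.2] 0.77 [0.604  0.0897 0.0435]
battery_center side [222.1 241.4] 0.88 [0.4874 0.09   0.0435]
battery_center side [231.4 187.7] 0.85 [0.5487 0.1896 0.0435]
battery_center side [188.5 203.6] 0.74 [0.4739 0.1897 0.0435]
battery_center side [292.1 216.1] 0.7 [0.6038 0.0842 0.0435]
lens top [412.3 176.4] 0.8 [ 0.6953 -0.1559  0.    ]
lens side [429.8 322.6] 0.72 [ 0.6919 -0.1588  0.    ]
rear_cap top [175. 193.] 0.66 [0.6719 0.189  0.    ]
rear_cap side [296.1 184.2] 0.65 [0.6678 0.186  0.    ]
brush top [315.8 384.4] 0.94 [ 0.4008 -0.015   0.    ]
brush side [200.4 333.8] 0.77 [ 0.4022 -0.0146  0.    ]
tripod top [299.7 120.2] 0.81 [0.7802 0.0079 0.    ]
tripod top [419.6 276.9] 0.29 [ 0.5497 -0.1629  0.    ]
tripod side [408.6 221.2] 0.91 [0.7862 0.0154 0.    ]
```

View pics/topc.png

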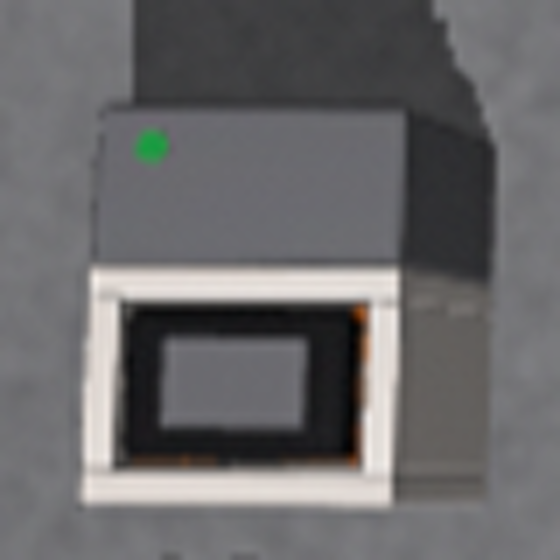

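View pics/topcase.png

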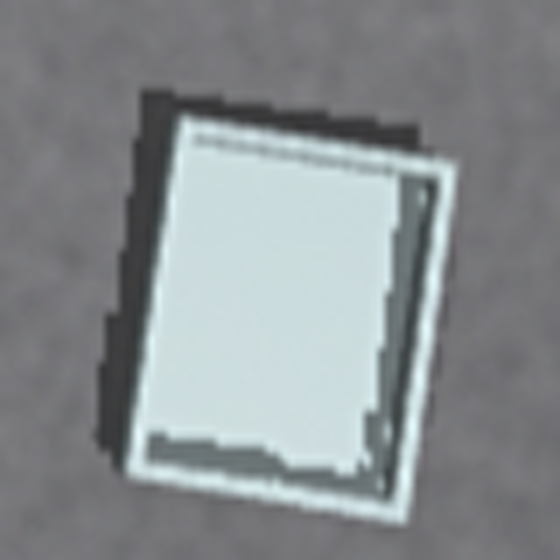

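```bash
python3 - <<'E'
from h import *
s=snap('top')
f=lambda u,o:((u[0]+.5)/7-.5+o[0],(u[1]+.5)/7-.5+o[1])
for nm,pts,o,z in [('chg',[(103,108),(405,108),(392,505),(82,503)],(120,220),.07),('batt',[(122,302),(365,303),(358,466),(120,468)],(120,220),.0725),('case',[(182,118),(458,160),(405,522),(128,475)],(380,230),.015)]:
    P=np.array([ray(s,f(p,o),z) for p in pts]); print(nm,P[:,:2],P.mean(0))
    e=lambda a,b:(np.linalg.norm(P[b]-P[a]),np.degrees(np.arctan2(*(P[b]-P[a])[1::-1])))
    print(e(3,0),e(2,1),e(1,0),e(2,3))
E
```

```text
chg [[0.6032 0.2206]
 [0.6031 0.1643]
 [0.5298 0.1647]
 [0.5302 0.2218]] [0.5666 0.1929 0.07  ]
(np.float64(0.0729746599754641), np.float64(-0.928300050932807)) (np.float64(0.07328430331545137), np.float64(-0.2945631824935868)) (np.float64(0.05627411796118931), np.float64(89.8502863213449)) (np.float64(0.05708133808109761), np.float64(89.53295028231693))
batt [[0.567  0.2149]
 [0.5667 0.17  ]
 [0.5369 0.1704]
 [0.5366 0.2141]] [0.5518 0.1924 0.0725]
(np.float64(0.030406253871094364), np.float64(1.3828008725238379)) (np.float64(0.029834232770430565), np.float64(-0.8211644905460352)) (np.float64(0.04484493171042746), np.float64(89.6393803913661)) (np.float64(0.04368362989591082), np.float64(90.37247040503982))
case [[ 0.592  -0.1413]
 [ 0.5834 -0.1963]
 [ 0.5117 -0.1836]
 [ 0.521  -0.1291]] [ 0.552  -0.1626  0.015 ]
(np.float64(0.07196552748096756), np.float64(-9.774014981830002)) (np.float64(0.07277826442889686), np.float64(-9.981011919434334)) (np.float64(0.05557956616870099), np.float64(81.14469778210196)) (np.float64(0.05530954648775747), np.float64(80.30771207394785))
```

```bash
python3 -m handwheel '[[[0,0,0,0.112,1],[0,0,0,0.112,1],[0,0,0,0.112,1],[0,0,0,0.112,1],[0,0,0,0.112,1],[0,0,0,0.112,1],[0,0,0,0.112,1],[0,0,0,0.112,1],[0,0,0,0.112,1],[0,0,0,0.112,1],[0,0,0,0.112,1],[0,0,0,0.112,1]]]'
```

```text
clock: 2.05
tool_pos: [0.1492, 0.6583, 0.2436]
orientation: [180.0, 0.0, -90.1]
force: [-0.2, -0.7, 0.2]
opening: 0.0132
```

```bash
python3 -m handwheel '[[[0.0233,-0.0202,0,0,1],[0.0233,-0.0202,0,0,1],[0.0233,-0.0202,0,0,1],[0.0233,-0.0202,0,0,1],[0.0233,-0.0202,0,0,1],[0.0233,-0.0202,0,0,1],[0.0233,-0.0202,0,0,1],[0.0233,-0.0202,0,0,1],[0.0233,-0.0202,0,0,1],[0.0233,-0.0202,0,0,1],[0.0233,-0.0202,0,0,1],[0.0233,-0.0202,0,0,1],[0.0233,-0.0202,0,0,1],[0.0233,-0.0202,0,0,1],[0.0233,-0.0202,0,0,1],[0.0233,-0.0202,0,0,1],[0.0233,-0.0202,0,0,1],[0.0233,-0.0202,0,0,1],[0.0233,-0.0202,0,0,1],[0.0233,-0.0202,0,0,1]]]'
python3 - <<'E'
from h import *
T=toolT(); print(T[:3,3], telemetry.get_obs()['joint_pos'])
s=snap('wrist'); save(s,'w1.png')
for n in ('charger','battery_center'):
    for r in place_of(n,s): print(n,np.array(r['xy']),r['conf'],ray(s,r['xy'],0 if n=='charger' else .0435))
E
```

```text
clock: 3.72
tool_pos: [0.5559, 0.1926, 0.2438]
orientation: [-180.0, 0.0, -89.8]
force: [0.5, 0.9, 0.7]
opening: 0.0002
[0.5559 0.1926 0.2438] [ 38.1378  12.4197 -10.6219   0.0027 -66.929  -37.9066]
charger [324.  210.5] 0.77 [0.5522 0.1936 0.    ]
battery_center [325.4 221.7] 0.95 [0.5512 0.1961 0.0435]
battery_center [403.9 236.2] 0.72 [0.4758 0.2101 0.0435]
battery_center [399.5 121.4] 0.68 [0.4863 0.1054 0.0435]
battery_center [264.8 109.5] 0.68 [0.6048 0.0959 0.0435]
```

View pics/w1.png

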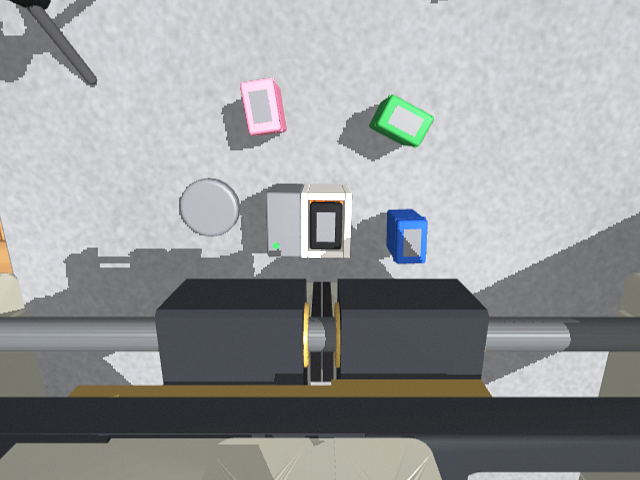

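```bash
python3 - <<'E'
from h import *
s=snap('wrist'); save(s,'w1c.png',(260,170,360,270),7)
print(ray(s,(326,225),.0725), toolT()[:3,3])
for n in ('top','side'): 
    t=snap(n); save(t,n+'1.png')
E
```

```text
[0.551  0.192  0.0725] [0.5553 0.1931 0.2433]
```

View pics/w1c.png

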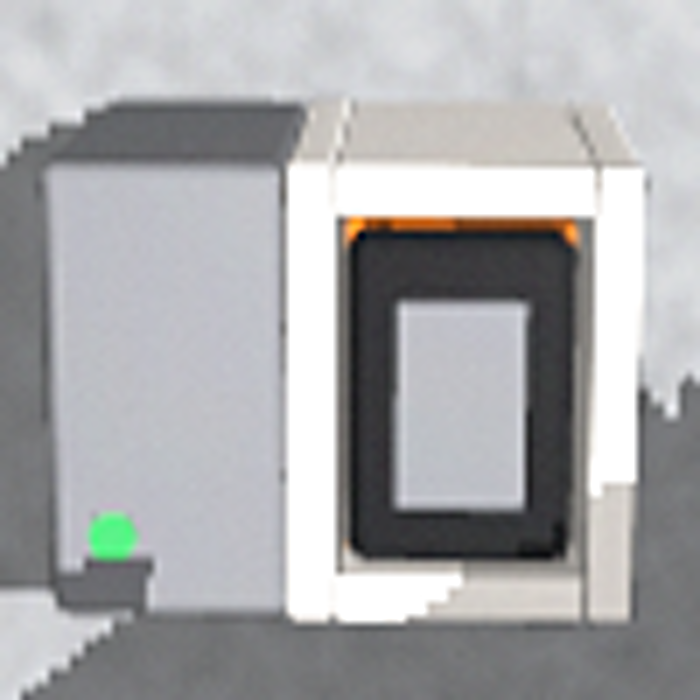

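```bash
python3 - <<'E'
import cv2
a=cv2.imread('pics/side1.png')[60:260,130:330]; cv2.imwrite('pics/s1c.png',cv2.resize(a,None,fx=3,fy=3,interpolation=2))
a=cv2.imread('pics/w1.png')[260:400,230:410]; cv2.imwrite('pics/w1f.png',cv2.resize(a,None,fx=4,fy=4,interpolation=2))
E
```

```text
(no output)
```

View pics/s1c.png

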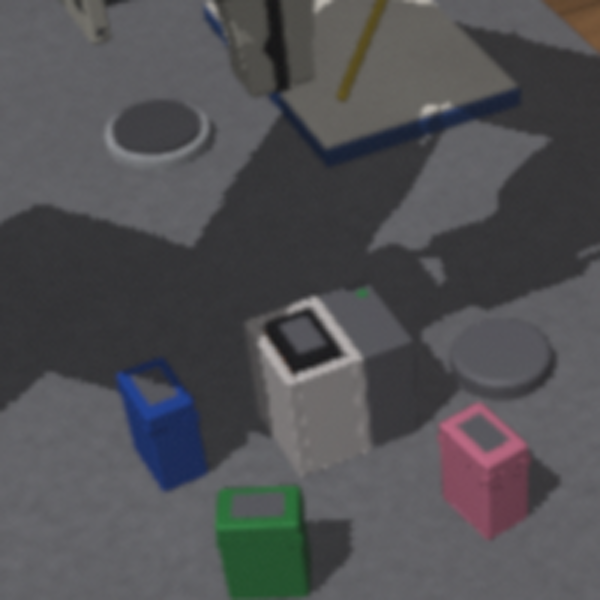

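View pics/w1f.png

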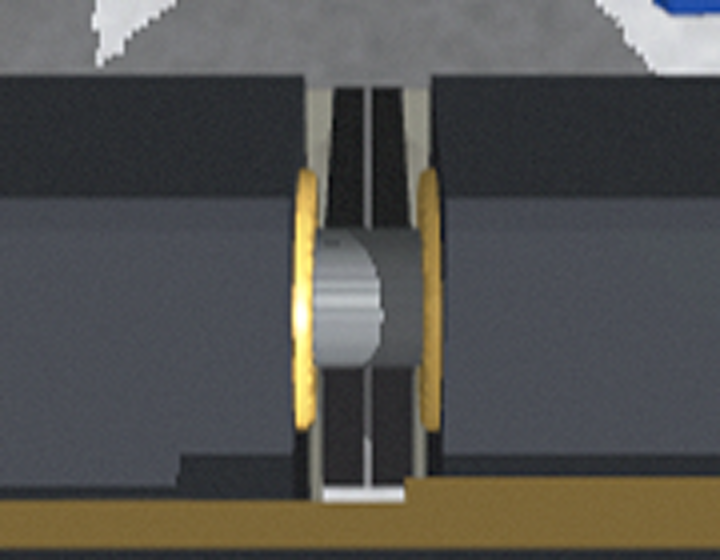

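```bash
python3 -m handwheel '[[[0,0.014,0,0,0],[0,0.014,0,0,0],[0,0.014,0,0,0],[0,0.014,0,0,0],[0,0,0.024,0,0],[0,0,0.024,0,0],[0,0,0.024,0,0],[0,0,0.024,0,0],[0,0,0.024,0,0],[0,0,0.02,0,0],[0,0,0,0,0]]]'
python3 - <<'E'
from h import *
s=snap('side'); save(s,'s2.png',(130,60,330,260),3)
print(toolT()[:3,3])
E
```

```text
clock: 4.93
tool_pos: [0.4963, 0.1932, 0.1001]
orientation: [179.7, -0.2, -89.7]
force: [-0.6, -0.8, 0.6]
opening: 0.0681
[0.4975 0.1937 0.1022]
```

View pics/s2.png

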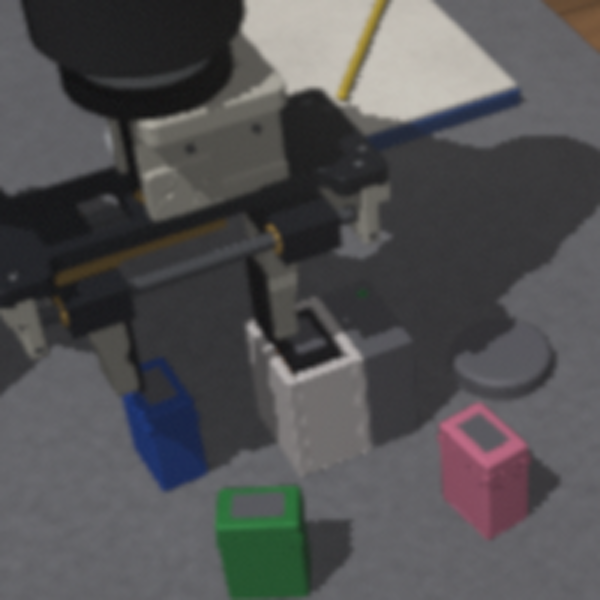

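```bash
python3 -m handwheel '[[[0,-0.002,0,0,0],[0,0,0,0,0],[0,0,0,0,0],[0,0,0,0,0]]]'
python3 - <<'E'
from h import *
s=snap('side'); save(s,'s3.png',(180,120,300,240),5)
print(toolT()[:3,3])
E
```

```text
clock: 5.32
tool_pos: [0.5015, 0.1942, 0.1048]
orientation: [-179.9, 0.1, -89.8]
force: [0.3, -0.6, 0.5]
opening: 0.0874
[0.5014 0.1941 0.1046]
```

View pics/s3.png

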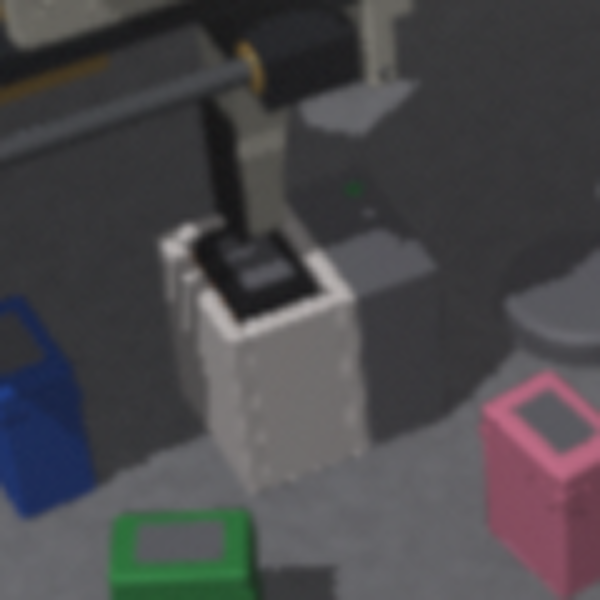

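```bash
python3 -m handwheel '[[[0,0.002,0.005,0,0],[0,0,0.006,0,0],[0,0,0.003,0,0],[0,0,0,0,0],[0,0,0,0,0]]]'; python3 -m handwheel '[[[0,0,0.002,0,0],[0,0,0.002,0,0],[0,0,0,0,0]]]'
```

```text
clock: 5.78
tool_pos: [0.499, 0.1936, 0.0894]
orientation: [180.0, -0.0, -89.8]
force: [-1.8, 0.2, 5.1]
opening: 0.0875
clock: 6.03
tool_pos: [0.4993, 0.1937, 0.0863]
orientation: [-180.0, -0.0, -89.7]
force: [-3.7, -1.2, 9.4]
opening: 0.0875
```

```bash
python3 -m handwheel '[[[0,0,0.0015,0,0],[0,0,0.001,0,0],[0,0,0,0,0]]]'
```

```text
clock: 6.28
tool_pos: [0.4994, 0.1937, 0.0839]
orientation: [-179.9, -0.0, -89.7]
force: [-4.3, -1.6, 10.6]
opening: 0.0879
```

```bash
python3 -m handwheel '[[[0,0,-0.01,0,0],[0,0,-0.02,0,0],[0,0,-0.02,0,0],[0,0,-0.02,0,0],[0,0,0,0,0],[0,0,0,0,0]]]'
python3 - <<'E'
from h import *
s=snap('side'); save(s,'s4.png',(180,120,300,240),5)
print(toolT()[:3,3])
s=snap('wrist'); save(s,'w4.png')
E
```

```text
clock: 6.78
tool_pos: [0.4995, 0.1941, 0.1542]
orientation: [-179.9, 0.1, -89.8]
force: [-0.2, -1.0, -0.4]
opening: 0.0876
[0.4989 0.1937 0.1532]
```

View pics/s4.png

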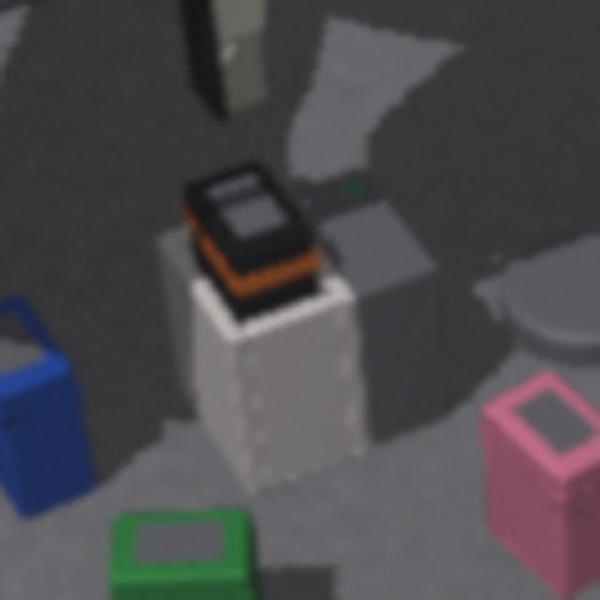

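View pics/w4.png

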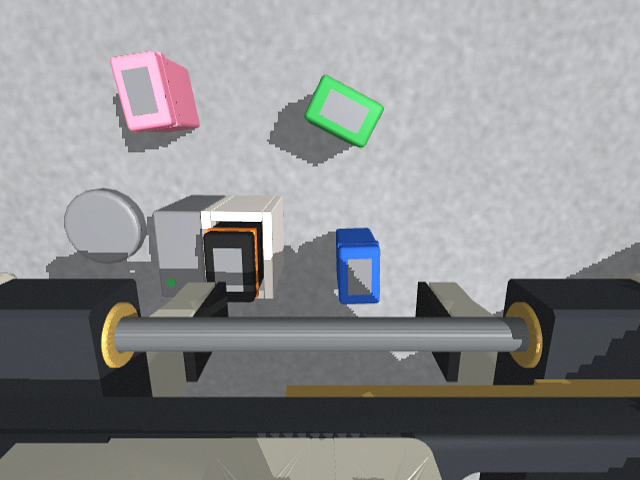

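```bash
python3 -m handwheel '[[[0,-0.0175,0,0,0.2],[0,-0.0175,0,0,0.3],[0.001,-0.0175,0,0,0.3],[0,0,0.02,0,0.3],[0,0,0.02,0,0.3],[0,0,0.01,0,0.3],[0,0,0,0,0.3],[0,0,0,0,0.3]]]'
python3 - <<'E'
from h import *
s=snap('side'); save(s,'s5.png',(160,100,300,240),4)
print(toolT()[:3,3])
s=snap('wrist'); save(s,'w5.png')
E
```

```text
clock: 7.55
tool_pos: [0.5511, 0.1925, 0.1023]
orientation: [179.9, -0.1, -89.8]
force: [-0.0, 0.9, 1.2]
opening: 0.0614
[0.5517 0.193  0.1033]
```

View pics/s5.png

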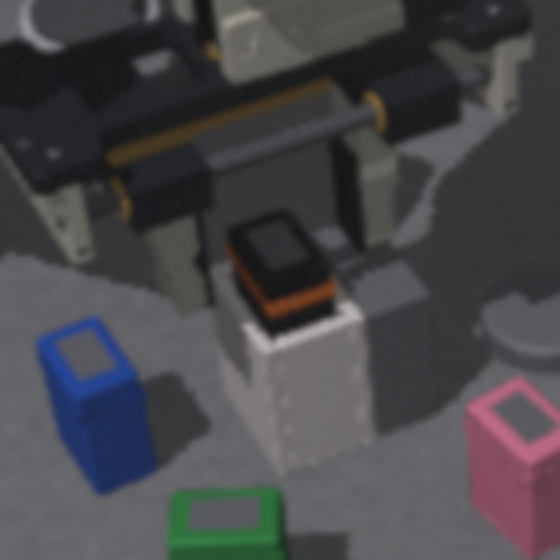

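View pics/w5.png

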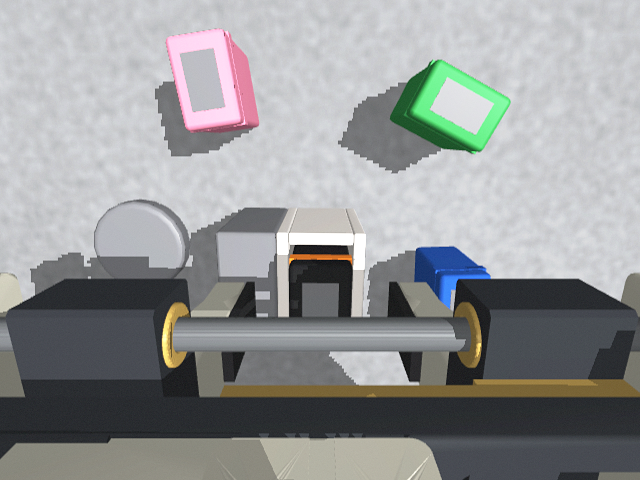

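```bash
python3 -m handwheel '[[[0,0,0.006,0,0.3],[0,0,0.004,0,0.3],[0,0,0,0,0.8],[0,0,0,0,1],[0,0,0,0,1],[0,0,0,0,1],[0,0,0,0,1],[0,0,0,0,1],[0,0,0,0,1]]]'
```

```text
clock: 8.4
tool_pos: [0.5516, 0.193, 0.0932]
orientation: [-180.0, 0.0, -89.8]
force: [1.3, 0.1, 0.5]
opening: 0.0276
```

```bash
python3 -m handwheel '[[[0,0,-0.008,0,1],[0,0,-0.012,0,1],[0,0,-0.015,0,1],[0,0,-0.015,0,1],[0,0,-0.015,0,1],[0,0,-0.015,0,1],[0.015,-0.002,0,0,1],[0.02,-0.002,0,0,1],[0.02,-0.002,0,0,1],[0.02,-0.002,0,0,1],[0.02,-0.002,0,0,1],[0.02,-0.002,0,0,1],[0.02,-0.002,0,0,1],[0.02,-0.002,0,0,1],[0.02,-0.002,0,0,1],[0.015,-0.002,0,0,1],[0.012,0,0,0,1],[0,0,0,0,1]]]'
python3 - <<'E'
from h import *
s=snap('side'); save(s,'s6.png')
print(toolT()[:3,3], telemetry.get_obs()['opening'])
E
```

```text
clock: 9.9
tool_pos: [0.5717, -0.0113, 0.1728]
orientation: [179.9, -0.0, -89.9]
force: [0.4, 1.0, -1.1]
opening: 0.028
[ 0.5719 -0.0103  0.1728] 0.027833579595591795
```

View pics/s6.png

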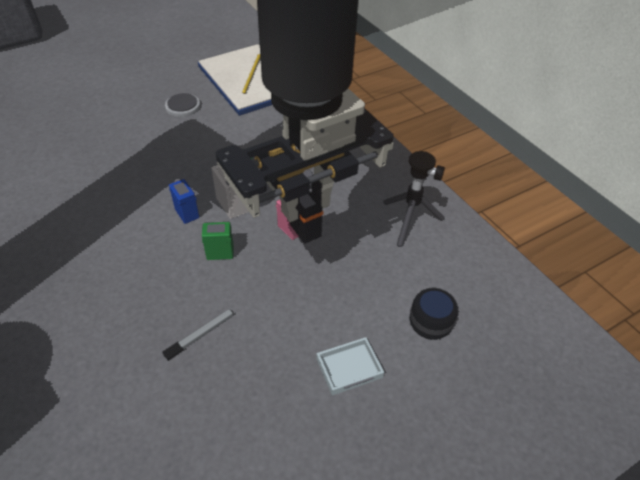

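```bash
python3 -m handwheel '[[[0,0,0.015,0,1],[0,0,0.02,0,1],[0,0,0.02,0,1],[0,0,0.02,0,1],[0,0,0.02,0,1],[0,0,0.01,0,1],[0,0,0.006,0,1],[0,0,0,0,1],[0,0,0,0,1]]]'; python3 -m handwheel '[[[0,0,0.002,0,1],[0,0,0.001,0,1],[0,0,0,0,1],[0,0,0,0,1]]]'
```

```text
clock: 10.7
tool_pos: [0.5728, -0.0088, 0.0626]
orientation: [-180.0, -0.0, -89.7]
force: [-0.7, 0.6, 0.1]
opening: 0.0278
clock: 11.03
tool_pos: [0.5726, -0.009, 0.0596]
orientation: [-180.0, 0.0, -89.8]
force: [-0.3, 0.3, -0.8]
opening: 0.0274
```

```bash
python3 -m handwheel '[[[0,0,0.001,0,1],[0,0,0.001,0,1],[0,0,0,0,1]]]';python3 -m handwheel '[[[0,0,0.001,0,1],[0,0,0,0,1]]]'
```

```text
clock: 11.28
tool_pos: [0.5723, -0.0091, 0.0569]
orientation: [180.0, 0.0, -89.8]
force: [0.3, 0.2, -1.2]
opening: 0.0276
clock: 11.45
tool_pos: [0.5725, -0.009, 0.0566]
orientation: [-180.0, -0.0, -89.8]
force: [-1.0, 0.7, 3.6]
opening: 0.0276
```

```bash
python3 -m handwheel '[[[0,0,0,0,0.6],[0,0,0,0,0.545],[0,0,0,0,0.545],[0,0,0,0,0.545],[0,0,-0.003,0,0.545],[0,0,-0.002,0,0.545],[0,0,0,0,0.545]]]'
python3 - <<'E'
from h import *
s=snap('side'); save(s,'s7.png',(220,120,380,260),5)
s=snap('top'); save(s,'t7.png',(240,130,400,290),5)
print(toolT()[:3,3], telemetry.get_obs()['opening'])
E
```

```text
clock: 12.03
tool_pos: [0.5727, -0.0089, 0.0616]
orientation: [-180.0, 0.0, -89.8]
force: [0.0, 0.1, 0.5]
opening: 0.0398
[ 0.5725 -0.009   0.0613] 0.039879087717627486
```

View pics/s7.png

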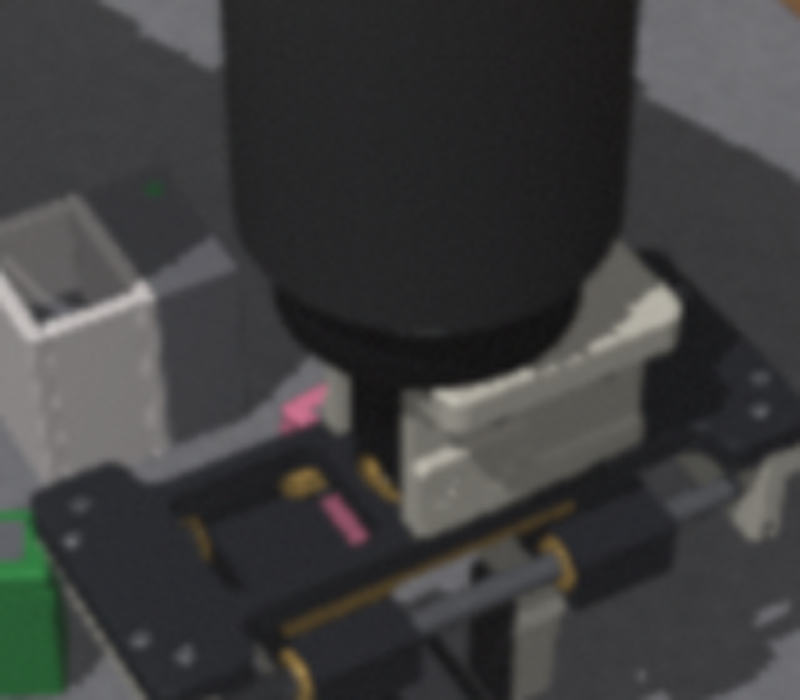

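View pics/t7.png

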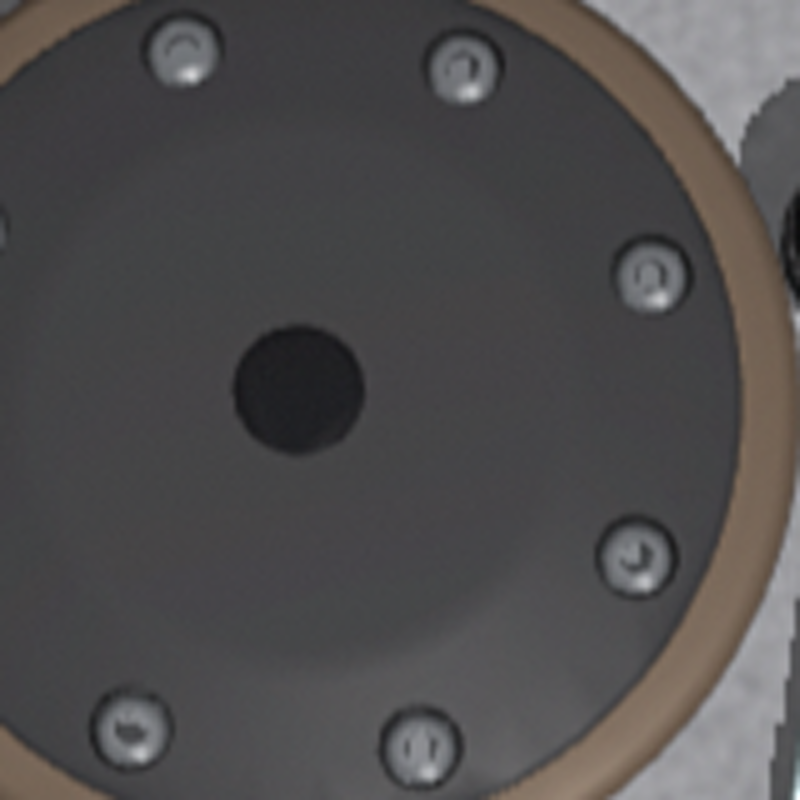

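```bash
python3 -m handwheel '[[[0,-0.004,0,0,0.545],[0,-0.004,0,0,0.545],[0,-0.003,0,0,0.545],[0,-0.003,0,0,0.545],[0,0,0,0,0.545]]]'
python3 - <<'E'
from h import *
s=snap('side'); save(s,'s8.png',(240,190,380,290),5)
s=snap('wrist'); save(s,'w8.png')
print(toolT()[:3,3], telemetry.get_obs()['opening'])
E
```

```text
clock: 12.55
tool_pos: [0.587, -0.0089, 0.0609]
orientation: [-180.0, -0.0, -89.8]
force: [-0.3, -1.0, 0.3]
opening: 0.04
[ 0.5864 -0.009   0.0608] 0.039934502659983745
```

View pics/s8.png

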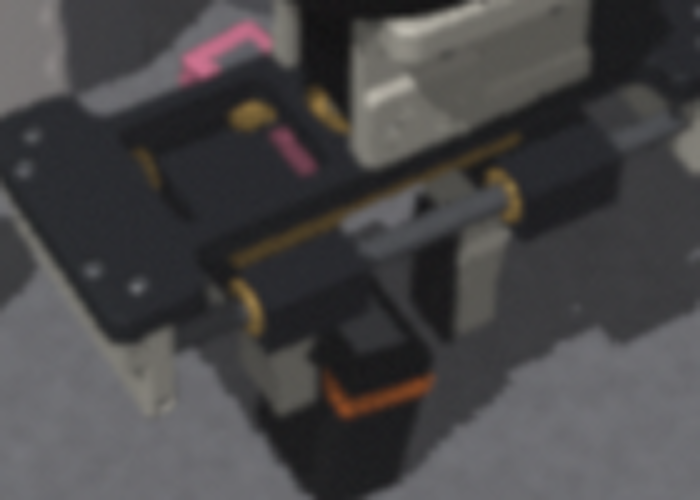

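View pics/w8.png

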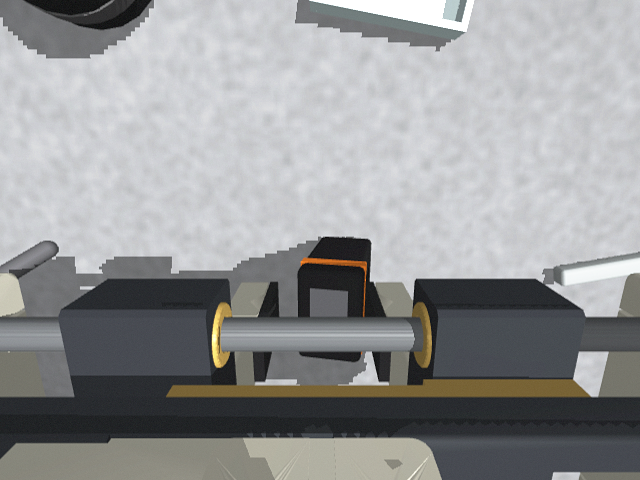

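```bash
python3 -m handwheel '[[[0,-0.003,0,0,0.545],[0,-0.003,0,0,0.545],[0,-0.003,0,0,0.545],[0,0,0,0,0.545]]]'
python3 - <<'E'
from h import *
s=snap('wrist'); save(s,'w9.png',(180,200,460,400),2)
print(toolT()[:3,3], telemetry.get_obs()['opening'])
E
```

```text
clock: 12.98
tool_pos: [0.5962, -0.0089, 0.0611]
orientation: [-180.0, 0.0, -89.8]
force: [-0.6, -0.3, 0.1]
opening: 0.0398
[ 0.5958 -0.0089  0.061 ] 0.039880494555275016
```

View pics/w9.png

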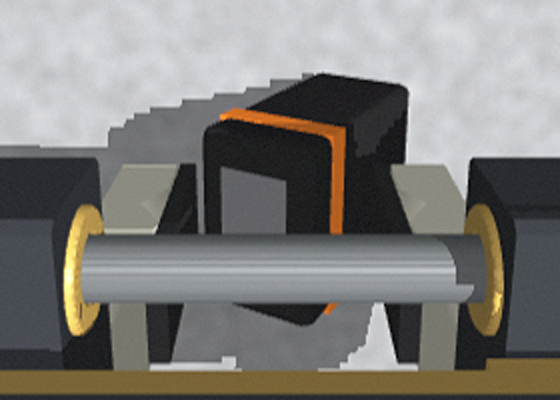

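```bash
python3 -m handwheel '[[[0,-0.002,0,0,0.545],[0,-0.002,0,0,0.545],[0,-0.001,0,0,0.545],[0,0,0,0,0.545],[0,0,0,0,0.545]]]'
python3 - <<'E'
from h import *
s=snap('wrist'); save(s,'w10.png',(180,200,460,400),2)
s=snap('side'); save(s,'s10.png',(240,190,380,290),5)
print(toolT()[:3,3], telemetry.get_obs()['opening'])
E
```

```text
clock: 13.45
tool_pos: [0.6005, -0.0089, 0.0611]
orientation: [-180.0, 0.0, -89.8]
force: [-0.2, -0.7, 0.4]
opening: 0.0399
[ 0.6004 -0.0089  0.0611] 0.03955572926706885
```

View pics/w10.png

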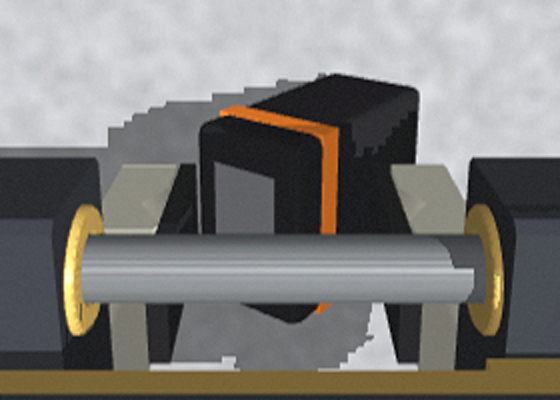

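View pics/s10.png

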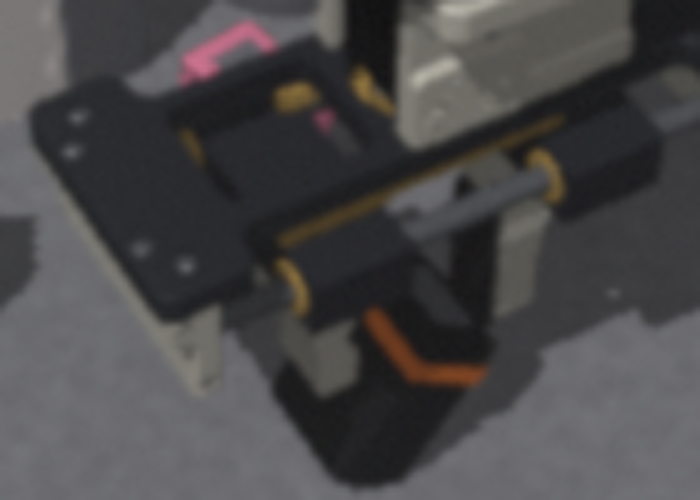

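```bash
python3 -m handwheel '[[[0,-0.002,0,0,0.545],[0,-0.002,0,0,0.545],[0,0,0,0,0.545],[0,0,0,0,0.545]]]'
python3 - <<'E'
from h import *
s=snap('wrist'); save(s,'w11.png',(180,200,460,400),2)
print(toolT()[:3,3], telemetry.get_obs()['opening'])
E
```

```text
clock: 13.88
tool_pos: [0.6046, -0.0089, 0.0611]
orientation: [-180.0, 0.0, -89.8]
force: [1.1, -0.7, 0.3]
opening: 0.0397
[ 0.6046 -0.0088  0.0611] 0.03975317251374588
```

View pics/w11.png

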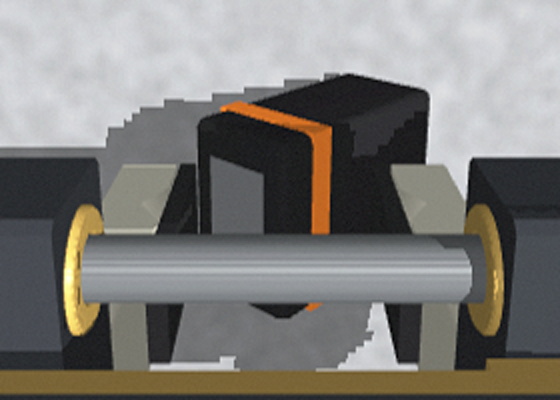

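```bash
python3 -m handwheel '[[[0,-0.002,0,0,0.545],[0,-0.002,0,0,0.545],[0,-0.002,0.002,0,0.52],[0,0,0.002,0,0.5],[0,0,0,0,0.5]]]'
python3 - <<'E'
from h import *
s=snap('wrist'); save(s,'w12.png',(180,200,460,400),2)
s=snap('side'); save(s,'s12.png',(240,190,380,290),5)
print(toolT()[:3,3], telemetry.get_obs()['opening'])
E
```

```text
clock: 14.35
tool_pos: [0.6103, -0.0089, 0.0565]
orientation: [180.0, -0.0, -89.8]
force: [0.5, 0.4, -0.0]
opening: 0.0437
[ 0.6101 -0.0089  0.0568] 0.04405888402953313
```

View pics/w12.png

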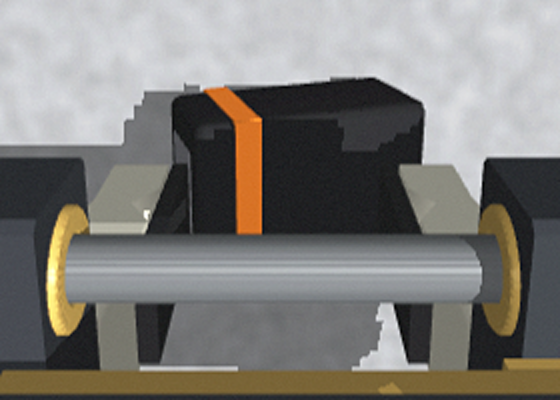

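View pics/s12.png

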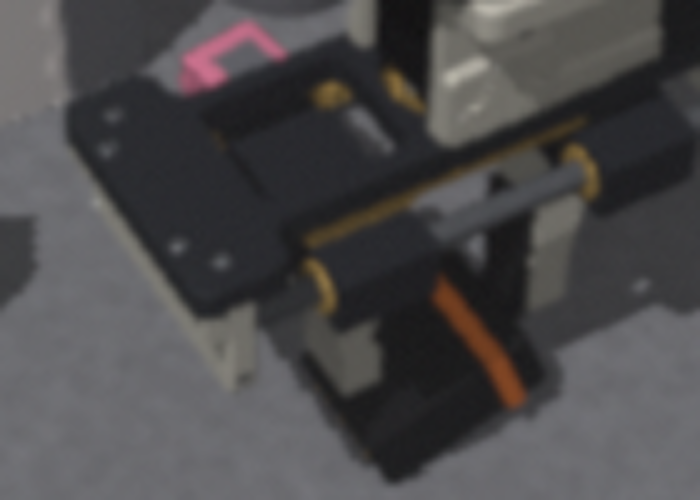

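```bash
python3 -m handwheel '[[[0,0,0,0,0.45],[0,0,0,0,0.4],[0,0,0,0,0.35],[0,0,0,0,0.3],[0,0,0,0,0.3]]]'
python3 - <<'E'
from h import *
s=snap('wrist'); save(s,'w13.png',(180,200,460,400),2)
s=snap('side'); save(s,'s13.png',(240,190,380,290),5)
print(toolT()[:3,3], telemetry.get_obs()['opening'])
E
```

```text
clock: 14.87
tool_pos: [0.6102, -0.0089, 0.0571]
orientation: [180.0, -0.0, -89.8]
force: [-0.3, -0.0, -0.0]
opening: 0.0603
[ 0.6102 -0.0089  0.0571] 0.06126493387920575
```

View pics/w13.png

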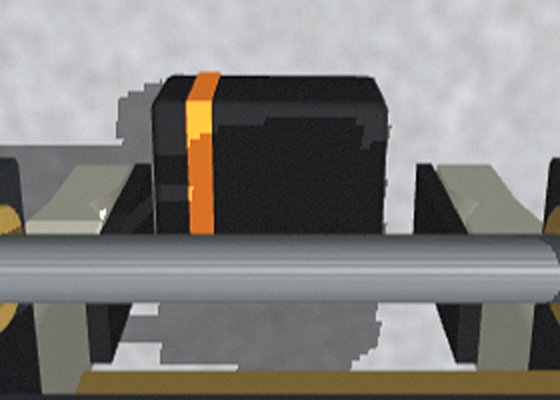

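View pics/s13.png

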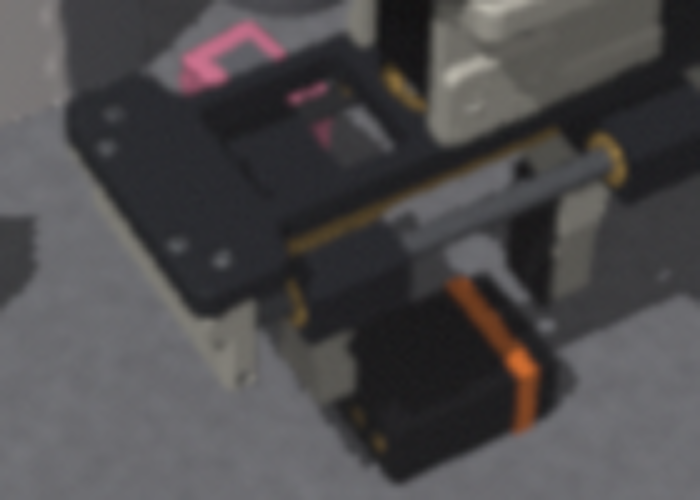

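The battery now lies flat. I'll open fully, rise clear and measure it.

```bash
python3 -m handwheel '[[[0,0,-0.01,0,0],[0,0,-0.03,0,0],[0,0,-0.03,0,0],[-0.015,0,-0.03,0,0],[-0.02,0,-0.02,0,0],[-0.02,0,0,0,0],[0,0,0,0,0],[0,0,0,0,0]]]'
python3 - <<'E'
from h import *
s=snap('wrist'); save(s,'w14.png')
t=snap('side'); save(t,'s14.png')
print(toolT()[:3,3], telemetry.get_obs()['opening'])
for k in (s,t):
    for r in place_of('battery_center',k): print(np.array(r['xy']),round(r['conf'],2),ray(k,r['xy'],.014))
E
```

```text
clock: 15.63
tool_pos: [0.6101, 0.047, 0.1781]
orientation: [-179.9, 0.0, -89.7]
force: [0.2, 0.4, 0.5]
opening: 0.0876
[0.6097 0.0458 0.177 ] 0.08748243718911598
[466.3 298.3] 0.92 [0.4786 0.1124 0.014 ]
[321.5 286.6] 0.69 [0.6089 0.1017 0.014 ]
[218.2 244. ] 0.66 [0.4877 0.1134 0.014 ]
[184.3 201.3] 0.65 [0.4771 0.2284 0.014 ]
[325.6 265.6] 0.63 [ 0.6109 -0.0064  0.014 ]
[291.6 218. ] 0.58 [0.6145 0.1059 0.014 ]
```

View pics/w14.png

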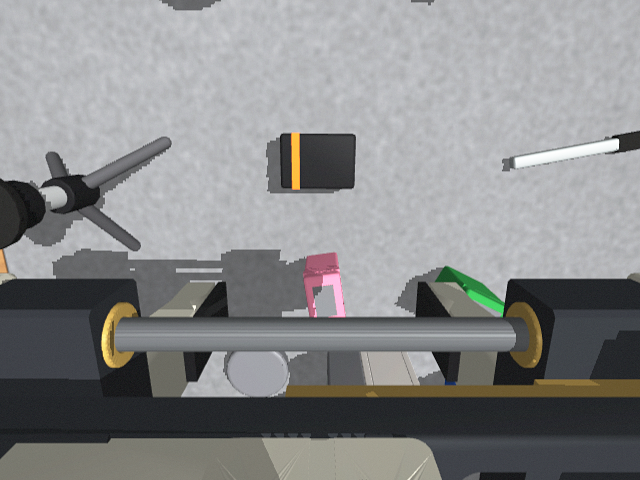

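View pics/s14.png

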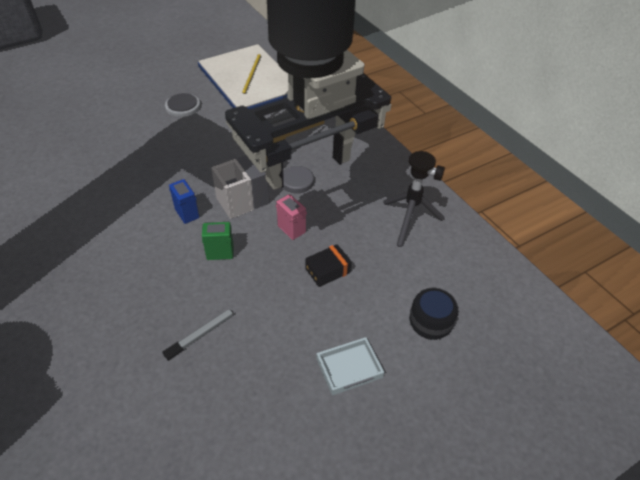

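```bash
python3 - <<'E'
from h import *
s=snap('wrist'); save(s,'w15.png',(260,110,380,210),6)
hsv=cv2.cvtColor(s['color'],cv2.COLOR_RGB2HSV)
roi=np.zeros((480,640),np.uint8); roi[120:200,278:365]=1
v=hsv[...,2]; m=((v<60)|((hsv[...,1]>150)&(hsv[...,0]<25)))&(roi>0)
cs,_=cv2.findContours(m.astype(np.uint8),0,2); c=max(cs,key=cv2.contourArea)
r=cv2.minAreaRect(c); print(r)
P=np.array([ray(s,p,.026) for p in cv2.boxPoints(r)]); print(P,P.mean(0))
d=[P[(i+1)%4]-P[i] for i in range(4)]; print([(np.linalg.norm(x),np.degrees(np.arctan2(x[1],x[0]))) for x in d])
print(toolT()[:3,3], s['C'][:3,3])
E
```

```text
((316.5, 163.5), (55.0, 75.0), 90.0)
[[ 0.6412 -0.0289  0.026 ]
 [ 0.584  -0.029   0.026 ]
 [ 0.5829  0.0129  0.026 ]
 [ 0.6424  0.0131  0.026 ]] [ 0.6126 -0.008   0.026 ]
[(np.float64(0.05718290548880593), np.float64(-179.83136772256114)), (np.float64(0.04194558545777122), np.float64(91.52141109727853)), (np.float64(0.059463257183889104), np.float64(0.1475862122530297)), (np.float64(0.041931902647734415), np.float64(-91.5944199964728))]
[0.6099 0.0454 0.1767] [ 0.6096 -0.0268  0.3195]
```

View pics/w15.png

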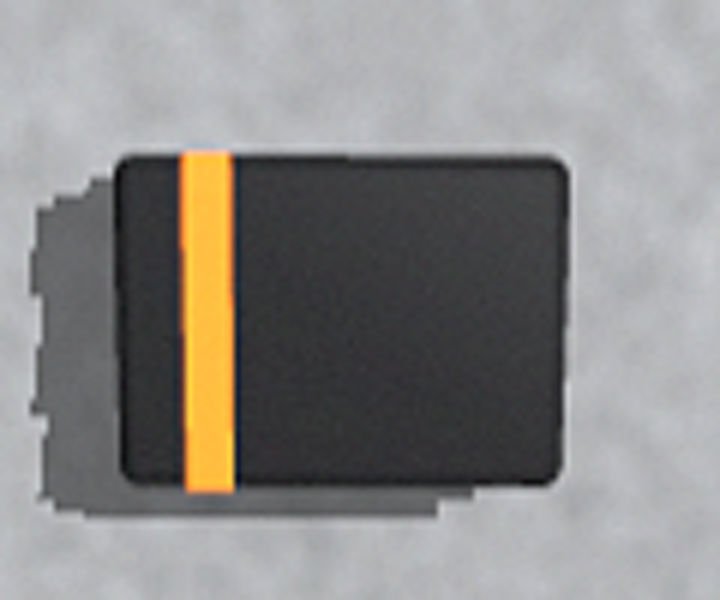

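```bash
python3 -m handwheel '[[[0.018,-0.0026,0,0,0],[0.018,0,0,0,0],[0.0175,0,0.01,0,0],[0,0,0.025,0,0],[0,0,0.025,0,0],[0,0,0.025,0,0],[0,0,0.025,0,0],[0,0,0.015,0,0],[0,0,0.007,0,0],[0,0,0,0,0],[0,0,0,0,0]]]'
python3 - <<'E'
from h import *
s=snap('wrist'); save(s,'w16.png',(180,200,460,400),2)
s=snap('side'); save(s,'s16.png',(240,190,400,310),5)
print(toolT()[:3,3], telemetry.get_obs()['opening'])
E
```

```text
clock: 16.8
tool_pos: [0.6132, -0.0077, 0.0453]
orientation: [180.0, -0.0, -89.8]
force: [0.1, -0.3, 1.2]
opening: 0.0875
[ 0.6139 -0.0073  0.0464] 0.08813994554613774
```

View pics/w16.png

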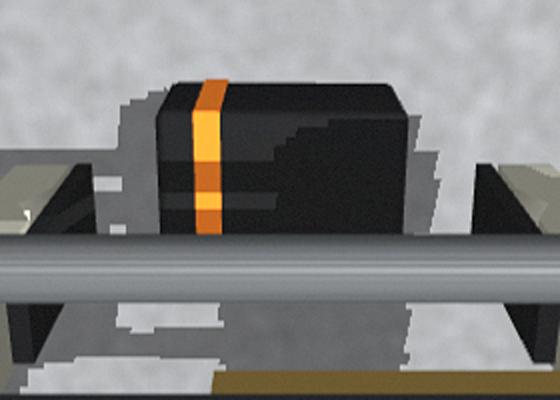

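View pics/s16.png

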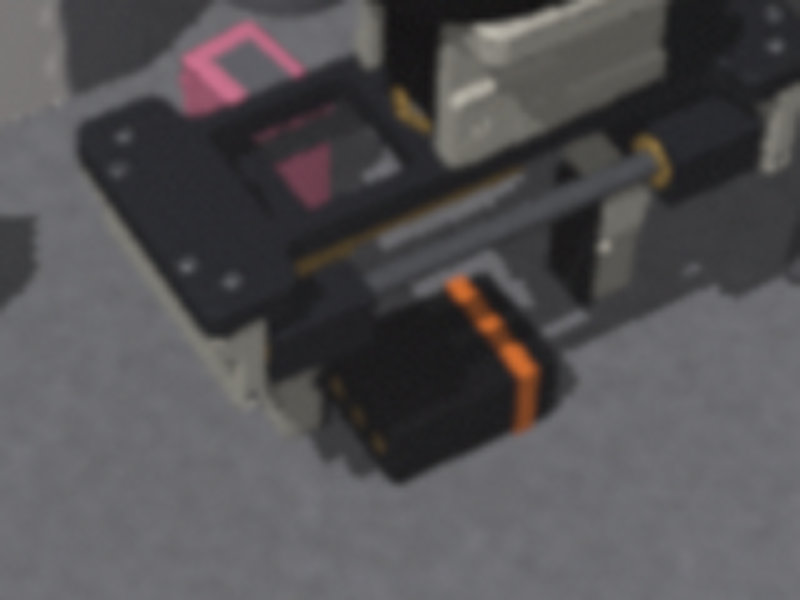

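```bash
python3 -m handwheel '[[[0,0,0.007,0,0],[0,0,0.006,0,0.1],[0,0,0,0,0.2],[0,0,0,0,0.3],[0,0,0,0,0.6],[0,0,0,0,1],[0,0,0,0,1],[0,0,0,0,1],[0,0,0,0,1]]]'
```

```text
clock: 17.65
tool_pos: [0.6131, -0.0073, 0.0323]
orientation: [-180.0, 0.0, -89.8]
force: [0.2, 0.4, 0.2]
opening: 0.0575
```

```bash
python3 -m handwheel '[[[0,0,-0.006,0,1],[0,0,-0.012,0,1],[0,0,-0.02,0,1],[0,0,-0.02,0,1],[0,0,-0.02,0,1],[0.013,0.005,0,0,1],[0.02,0.008,0,0,1],[0.02,0.008,0,0,1],[0.01,0.008,0,0,1],[0.01,0.008,0,0,1],[0,0.008,0,0,1],[0,0.008,0,0,1],[0,0.008,0,0,1],[0,0,0,0.086,1],[0,0,0,0.086,1],[0,0,0,0,1]]]'
python3 - <<'E'
from h import *
print(toolT()[:3,3], telemetry.get_obs()['opening'],telemetry.get_obs()['orientation'])
s=snap('wrist'); save(s,'w17.png')
for n,z in(('case',0),('case_in',.003)):
  for r in place_of(n,s): print(n,np.array(r['xy']),r['conf'],ray(s,r['xy'],z))
E
```

```text
clock: 18.98
tool_pos: [0.5519, -0.0799, 0.1102]
orientation: [-180.0, 0.0, -99.8]
force: [-0.4, -0.3, -2.0]
opening: 0.0578
[ 0.5519 -0.0799  0.1102] 0.05783256008190729 [-179.9896    0.0074  -99.7937]
case [300.5 128.5] 0.66 [ 0.551  -0.1599  0.    ]
case [382.7 297.5] 0.61 [ 0.5132 -0.0318  0.    ]
case_in [296.3 124.4] 0.91 [ 0.553  -0.1627  0.003 ]
```

View pics/w17.png

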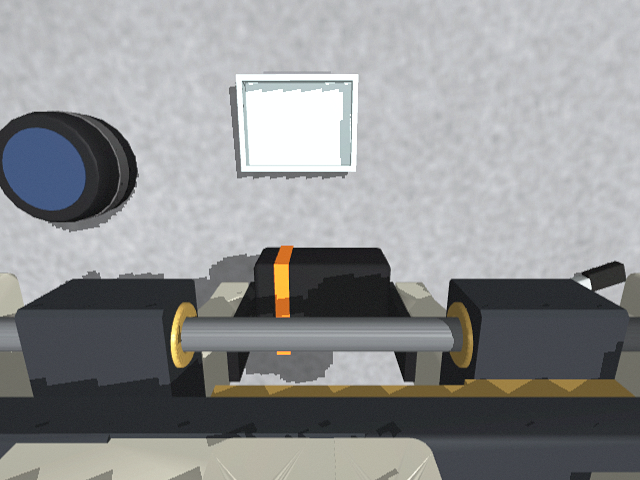

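```bash
python3 - <<'E'
from h import *
s=snap('wrist'); save(s,'w18.png',(225,60,370,190),5)
P=np.array([ray(s,p,.015) for p in [(236,74),(358.5,74),(356.5,172),(239,172)]]);print(P,P.mean(0))
T=toolT(); R=T[:3,:3]; c=P.mean(0)
for c in (P.mean(0),np.array([.552,-.1626,0])): print('tool shift',R.T@(c-T[:3,3]))
d=P[0]-P[1];print(np.linalg.norm(d),np.degrees(np.arctan2(d[1],d[0])));d=P[3]-P[2];print(np.linalg.norm(d),np.degrees(np.arctan2(d[1],d[0])))
b=np.array([ray(s,p,.1065) for p in [(256,262),(391,262)]]);print('batt',b,b.mean(0), 'proj centre case dir')
E
```

```text
[[ 0.5832 -0.1962  0.015 ]
 [ 0.5117 -0.1843  0.015 ]
 [ 0.5208 -0.1278  0.015 ]
 [ 0.5943 -0.14    0.015 ]] [ 0.5525 -0.1621  0.015 ]
tool shift [ 0.0807 -0.0138  0.0951]
tool shift [ 0.0813 -0.0134  0.1101]
0.07254889621312058 -9.440624047966523
0.0744682576024424 -9.460401824886334
batt [[ 0.5746 -0.1071  0.1065]
 [ 0.519  -0.0979  0.1065]] [ 0.5468 -0.1025  0.1065] proj centre case dir
```

View pics/w18.png

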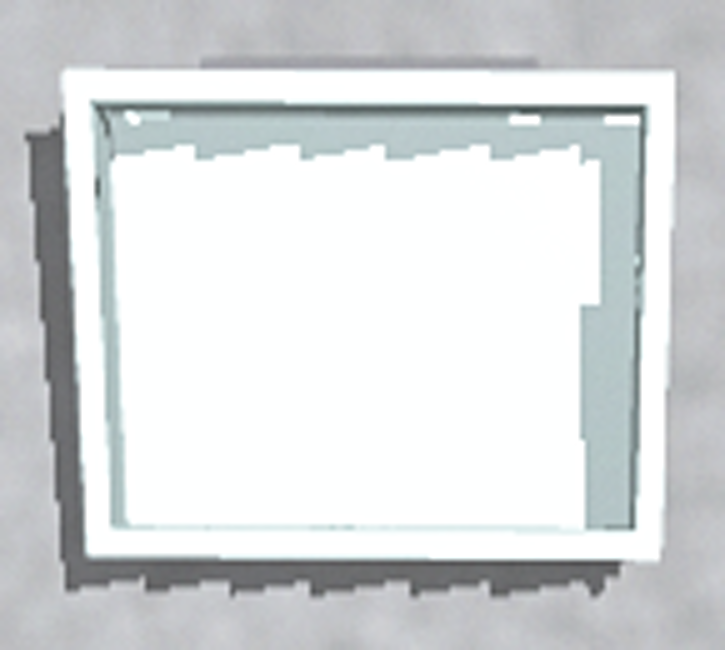

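```bash
python3 -m handwheel '[[[0.014,-0.003,0,0,1],[0.02,-0.003,0,0,1],[0.02,-0.004,0,0,1],[0.014,-0.004,0,0,1],[0.013,0,0,0,1],[0,0,0.015,0,1],[0,0,0.02,0,1],[0,0,0.015,0,1],[0,0,0,0,1],[0,0,0,0,1]]]'
python3 - <<'E'
from h import *
print(toolT()[:3,3], telemetry.get_obs()['opening'])
s=snap('wrist'); save(s,'w19.png',(180,180,460,400),2)
s=snap('side'); save(s,'s19.png',(270,270,430,400),5)
E
```

```text
clock: 20.02
tool_pos: [0.5518, -0.1629, 0.0595]
orientation: [179.9, -0.0, -99.6]
force: [0.3, -1.2, -1.4]
opening: 0.0578
[ 0.5518 -0.1629  0.0595] 0.057840517128413406
```

View pics/w19.png

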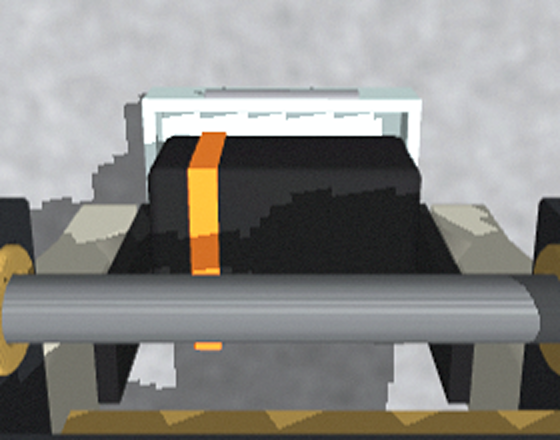

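View pics/s19.png

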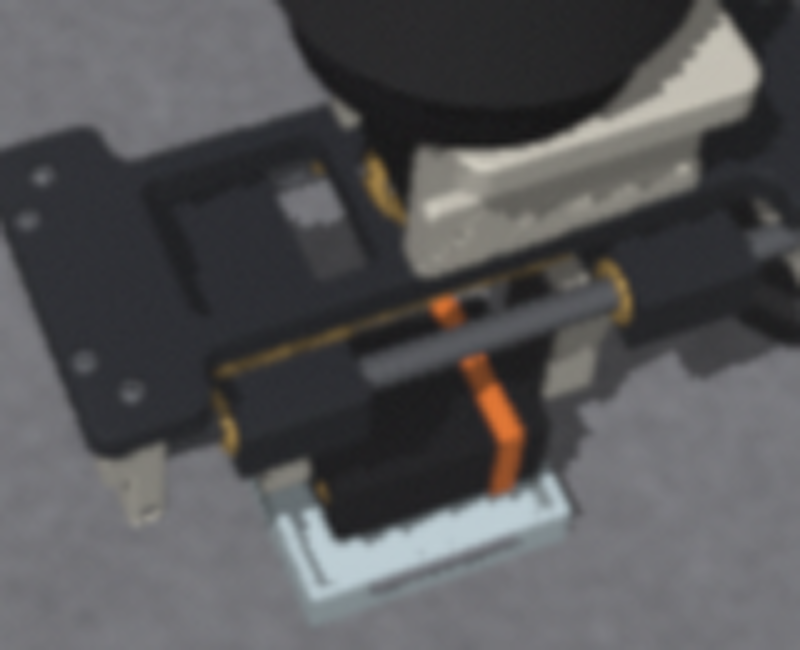

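```bash
python3 -m handwheel '[[[0,0,0.008,0,1],[0,0,0.006,0,1],[0,0,0.003,0,1],[0,0,0,0,1],[0,0,0,0,1]]]'
python3 - <<'E'
from h import *
print(toolT()[:3,3], telemetry.get_obs()['opening'],telemetry.get_obs()['force'])
s=snap('wrist'); save(s,'w20.png',(180,180,460,400),2)
s=snap('side'); save(s,'s20.png',(270,270,430,400),5)
E
```

```text
clock: 20.53
tool_pos: [0.5523, -0.1628, 0.0428]
orientation: [180.0, -0.0, -99.6]
force: [-0.8, 0.5, -2.1]
opening: 0.0577
[ 0.5523 -0.1628  0.0428] 0.057717010024038666 [-0.8002  0.5092 -2.1039]
```

View pics/w20.png

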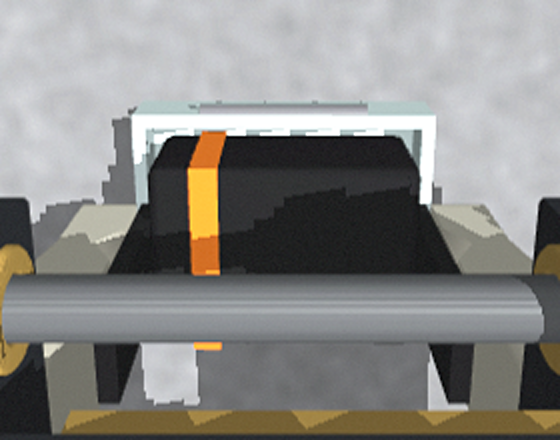

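View pics/s20.png

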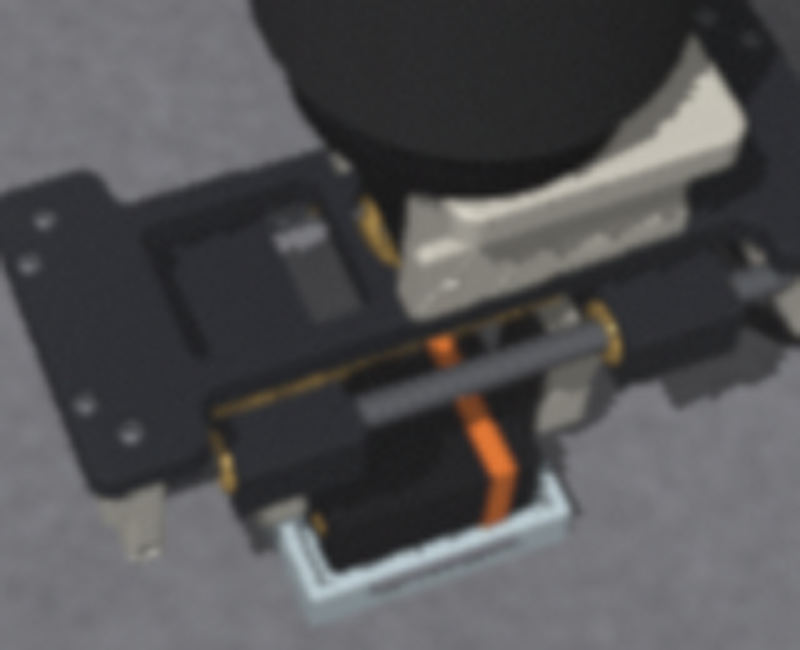

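```bash
python3 -m handwheel '[[[0,0,0.003,0,1],[0,0,0.002,0,1],[0,0,0.001,0,1],[0,0,0,0,1],[0,0,0,0,1]]]';python3 -m handwheel '[[[0,0,0.001,0,1],[0,0,0,0,1]]]'; python3 -m handwheel '[[[0,0,0.001,0,1],[0,0,0,0,1]]]'
```

```text
clock: 21.05
tool_pos: [0.5524, -0.1628, 0.037]
orientation: [180.0, -0.0, -99.6]
force: [-0.3, -0.6, -1.5]
opening: 0.0576
clock: 21.22
tool_pos: [0.5525, -0.1628, 0.036]
orientation: [180.0, 0.0, -99.6]
force: [0.2, -0.1, -1.6]
opening: 0.0575
clock: 21.38
tool_pos: [0.5526, -0.1628, 0.0353]
orientation: [-180.0, -0.0, -99.6]
force: [-0.2, -0.0, 1.0]
opening: 0.0575
```

```bash
python3 -m handwheel '[[[0,0,0.0003,0,1],[0,0,0,0,1]]]'; python3 -m handwheel '[[[0,0,0,0,0.33],[0,0,0,0,0.28],[0,0,0,0,0.2],[0,0,0,0,0.1],[0,0,0,0,0],[0,0,0,0,0],[0,0,0,0,0],[0,0,-0.01,0,0],[0,0,-0.02,0,0],[0,0,-0.03,0,0],[0,0,-0.04,0,0],[-0.02,0,-0.04,0,0],[-0.03,0,0,0,0],[-0.03,0,0,0,0],[-0.03,0,0,0,0],[0,0,0,0,0]]]'
python3 - <<'E'
from h import *
for n in ('wrist','side','top'):
  s=snap(n); save(s,n+'21.png')
  if n=='side': save(s,'s21c.png',(290,310,410,410),6)
o=telemetry.get_obs();print(o['tool_pos'],o['force'],o['clock'])
E
```

```text
clock: 21.55
tool_pos: [0.5526, -0.1628, 0.0352]
orientation: [-180.0, -0.0, -99.6]
force: [-2.5, 1.1, 5.6]
opening: 0.0577
clock: 22.88
tool_pos: [0.5717, -0.0521, 0.1735]
orientation: [-179.9, 0.1, -99.5]
force: [0.6, -0.2, 0.7]
opening: 0.0877
[ 0.5706 -0.0554  0.1726] [-0.4321  0.0699 -0.7081] 23.0333
```

View pics/wrist21.png

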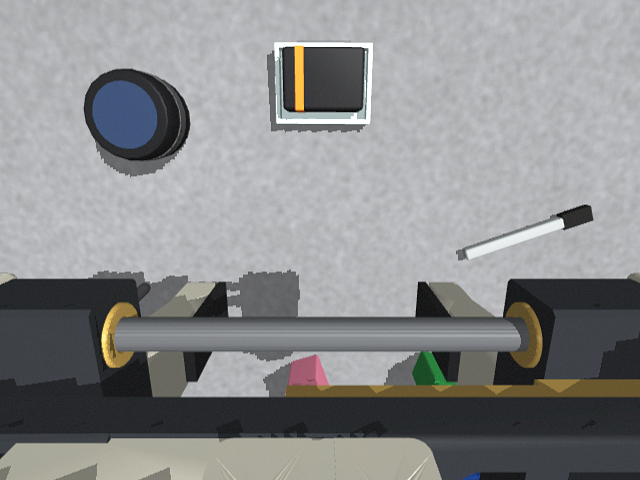

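View pics/s21c.png

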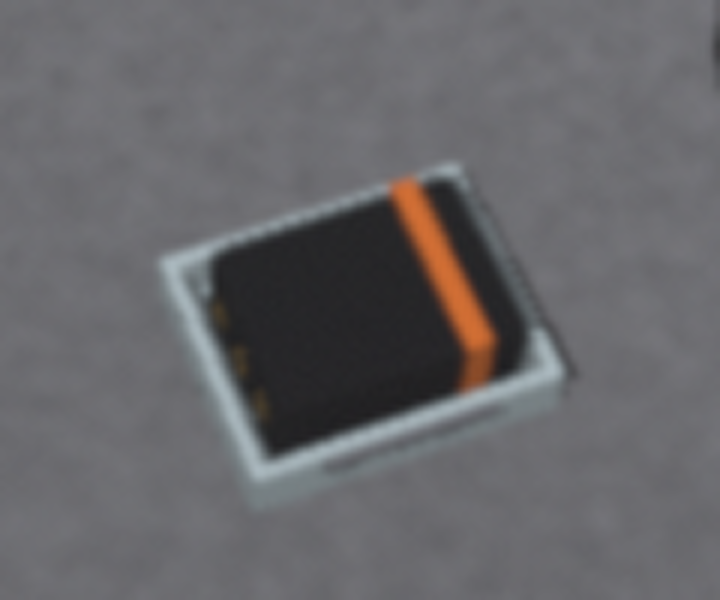

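View pics/side21.png

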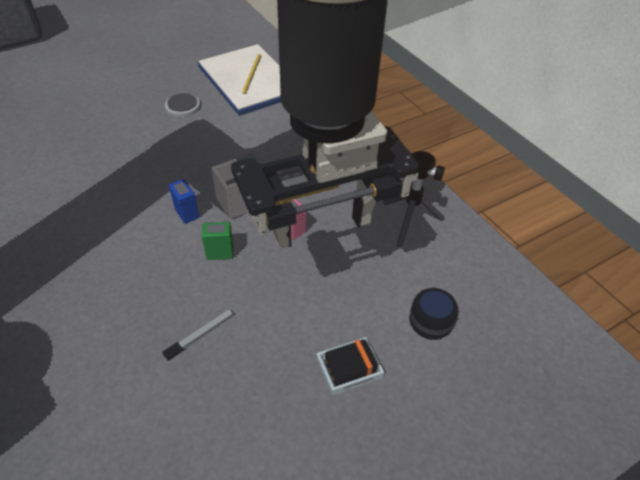

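```bash
python3 - <<'E'
from h import *
c=np.array([.552,-.1626]); a=np.radians(-9.6); R=np.array([[np.cos(a),-np.sin(a)],[np.sin(a),np.cos(a)]])
for n in ('wrist','side'):
    s=snap(n); im=s['color'][:,:,::-1].copy(); k=6
    b=(265,30,385,135) if n=='wrist' else (290,310,410,410)
    im=cv2.resize(im[b[1]:b[3],b[0]:b[2]],None,fx=k,fy=k,interpolation=2)
    for hx,hy,z,col in [(.029,.021,.031,(0,0,255)),(.036,.028,.015,(0,255,0))]:
        p=[proj(s,np.append(c+R@np.array([x*hx,y*hy]),z)) for x,y in((1,1),(1,-1),(-1,-1),(-1,1))]
        p=((np.array(p)-b[:2]+.5)*k-.5).astype(int); cv2.polylines(im,[p.reshape(-1,1,2)],True,col,1)
    cv2.imwrite('pics/ov_'+n+'.png',im)
E
```

```text
(no output)
```

View pics/ov_wrist.png

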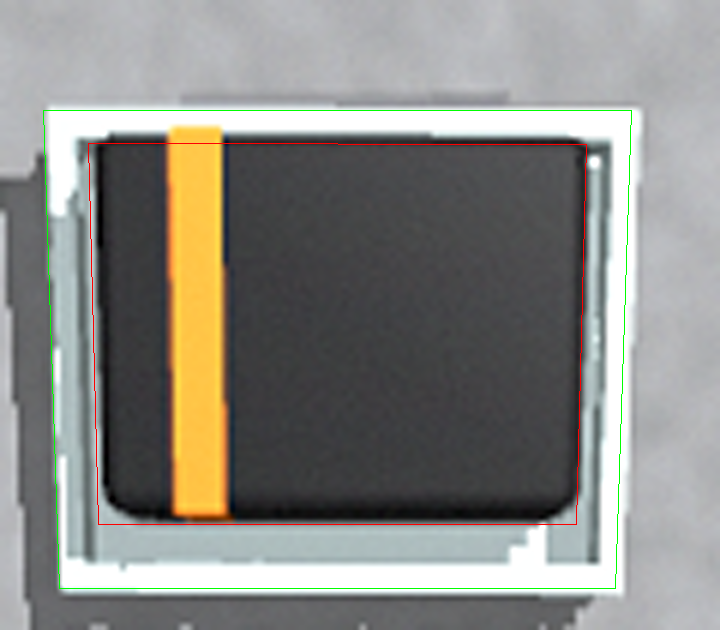

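View pics/ov_side.png

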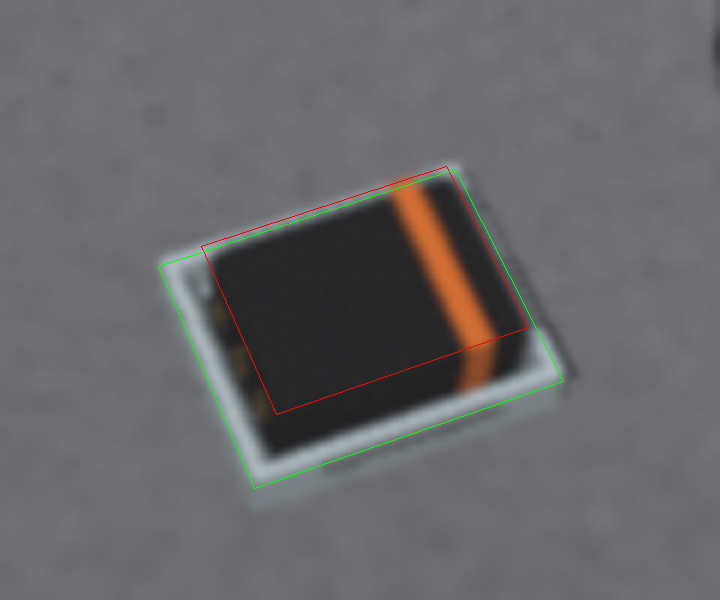

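```bash
python3 - <<'E'
from plant import close_job
print(close_job())
E
```

```text
the job is handed in; nothing more can be done
None
```

The battery is lying flat inside the frosted case with its 58 mm side along the case's x axis. The job was handed in at about 23 s of the 72 s allowed.

- **Spring-up:** I pressed the battery about 5.5 mm with one fingertip, at 10.6 N. It sprang up, and I pulled it out of the well.
- **Laying it flat:** The arm cannot tilt its tool, so I stood the battery on the bare shelf and tipped it over between the part-opened fingers. The last part went faster than planned: it slipped past the supporting finger and dropped the rest of the way on its own, rather than being lowered all the way.
- **Letting go and picking up:** I then opened fully, backed off and measured it lying flat before gripping it again by its ends.
- **Setting it in the case:** I lowered it until the wrist force showed contact, about 5.6 N at most, then let go and withdrew.

**Last checks:**
- The outline of a battery lying flat on the case floor matches the wrist and side pictures to about 2 mm, within the calibration error.
- The gripper was open and clear of everything, with wrist force around zero.
- By eye, the lens, the brush and the look-alikes in view had not moved. The arm partly hid the tripod and the look-alikes, and hid the rear cap, in the last side picture. I saw no contact with either, but did not measure their final positions.

No check failed.

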